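Clear a mixed handful off the potter's bench

TASK

Clear up after pressing and slip casting: put the two loose clay fish in the two empty wells of the ribbed kiln setter, one to a well and lying flat in its middle, stand the two loose white stoppers upright in the two empty sockets of the beech block, and stand the slip trailer upright in the little blue dish. The ware is dry and brittle: set everything down, drop nothing, and do not shift the fish and the stopper that are already put away.

Things in the scene. Friction and masses are not known exactly. Their poses are not given: they have to be found in the camera images.
- fish_a: On the near wooden top (z = 3 mm; the slab behind it is z = 0). Loose chunky grey-brown dry clay fish, flat, 50 x 48 mm, 16 mm high. Origin: middle of its underside, z up. Narrowest (42 mm) along the line 115 degrees anticlockwise from its own +x, its middle 2.5 mm out along it. Square to that 57 mm. Sides upright up to 7 mm, sloping in above: grip low, tips at the wood.
- fish_b: On the near wooden top (z = 3 mm; the slab behind it is z = 0). Loose chunky grey-brown dry clay fish, flat, 50 x 48 mm, 16 mm high. Origin: middle of its underside, z up. Narrowest (42 mm) along the line 120 degrees anticlockwise from its own +x, its middle 2.5 mm out along it. Square to that 54 mm. Sides upright up to 7 mm, sloping in above: grip low, tips at the wood.
- stopper_a: On the near wooden top (z = 3 mm; the slab behind it is z = 0). A loose white bisque mould stopper standing upright: a cone frustum 39 mm high, 20 mm across near its foot and 15 mm near its top. Origin at the centre of its foot, z up. Any direction of grasp does.
- stopper_b: On the near wooden top (z = 3 mm; the slab behind it is z = 0). A loose white bisque mould stopper standing upright: a cone frustum 39 mm high, 20 mm across near its foot and 15 mm near its top. Origin at the centre of its foot, z up. Any direction of grasp does.
- trailer: On the near wooden top (z = 3 mm; the slab behind it is z = 0). The loose slip trailer: a cream round bulb 34 mm across, with a thin steel needle up from its top, standing on its flat foot; bulb 37 mm high, 58 mm with the needle. Origin at the centre of its foot, z up. The bulb is 33 mm across from 3 to 12 mm above the foot and 28 mm at 22 mm.
- fish_setter: The ribbed kiln setter, fixed on the slab: a buff fireclay plate 92 mm (x) by 248 mm (y); origin at the middle of its underside. Its floor is 6 mm above the slab. Four ribs across it, 8 mm thick, stand 6 mm above the floor and part it into three wells 72 mm wide, open at front and back. The wells' centres are at y = +80 (already holds a fish), 0 and -80 mm in its own frame.
- stopper_block: The beech stopper block, fixed on the slab, 52 mm (x) by 140 mm (y), 24 mm high; origin at the middle of its underside. Three round sockets 30 mm across and 16 mm deep (their floors 8 mm above the slab), with bevelled mouths, at y = +44 (already holds a stopper), 0 and -44 mm in its own frame.
- trailer_dish: The shallow blue glazed dish for the slip trailer, fixed on the slab: 70 mm across the rim, rim 11 mm above the slab, inner floor 5 mm above it and 48 mm across, widening to 60 mm at the rim. Origin at the centre of its underside.
- fish_done: The clay fish that already lies in the setter's +y well, loose, 50 x 48 x 17 mm. It must stay there.
- stopper_done: The stopper that already stands in the block's +y socket, loose, like the others: 20 mm across, 39 mm high. It must stay there.
Mind the look-alikes: they are no part of the job. What is shaped like the fish_b but purple or yellow is not meant.

How it is judged:
At the end, for the whole second after the job is handed in: Each fish flat on the floor of its own empty well (16 mm front to back, 13 mm sideways of centre); each stopper upright on the floor of its own empty socket (9 mm); trailer upright on the dish's floor (14 mm); the two already put away within 12 mm of where they were; all released, at rest (x of fish_a in the frame of fish_setter between -0.016 and 0.016 m and z of fish_a in the frame of fish_setter between 0.003 and 0.009 m and angle between each of fish_a, fish_b's own z axis and vertical below 0.1 rad and linear speed of each of fish_a, fish_b, stopper_a, stopper_b, trailer below 0.02 m/s and angular speed of each of fish_a, fish_b, stopper_a, stopper_b, trailer below 0.2 rad/s and contact force between each of fish_a, fish_b, stopper_a, stopper_b, trailer and the fingers below 0.1 N and (y of fish_a in the frame of fish_setter between -0.013 and 0.013 m or y of fish_a in the frame of fish_setter between -0.093 and -0.067 m) and x of fish_b in the frame of fish_setter between -0.016 and 0.016 m and z of fish_b in the frame of fish_setter between 0.003 and 0.009 m and (y of fish_b in the frame of fish_setter between -0.013 and 0.013 m or y of fish_b in the frame of fish_setter between -0.093 and -0.067 m) and horizontal distance between fish_a and fish_b above 0.05 m and x of stopper_a in the frame of stopper_block between -0.009 and 0.009 m and z of stopper_a in the frame of stopper_block between 0.004 and 0.012 m and angle between each of stopper_a, stopper_b's own z axis and vertical below 0.15 rad and (y of stopper_a in the frame of stopper_block between -0.009 and 0.009 m or y of stopper_a in the frame of stopper_block between -0.053 and -0.035 m) and x of stopper_b in the frame of stopper_block between -0.009 and 0.009 m and z of stopper_b in the frame of stopper_block between 0.004 and 0.012 m and (y of stopper_b in the frame of stopper_block between -0.009 and 0.009 m or y of stopper_b in the frame of stopper_block between -0.053 and -0.035 m) and horizontal distance between stopper_a and stopper_b above 0.03 m and horizontal distance between trailer and trailer_dish below 0.014 m and z of trailer in the frame of trailer_dish between 0.001 and 0.009 m and angle between trailer's own z axis and vertical below 0.2 rad and distance of each of fish_done, stopper_done from where it was at the start of the episode below 0.012 m); the robot touches nothing.
It fails at once if a loose fish, stopper or the trailer is let go more than about 4 cm above the bench ((height (world z) of fish_a above 0.045 m and contact force between fish_a and the fingers below 0.02 N) or (height (world z) of fish_b above 0.045 m and contact force between fish_b and the fingers below 0.02 N) or (height (world z) of stopper_a above 0.045 m and contact force between stopper_a and the fingers below 0.02 N) or (height (world z) of stopper_b above 0.045 m and contact force between stopper_b and the fingers below 0.02 N) or (height (world z) of trailer above 0.045 m and contact force between trailer and the fingers below 0.02 N)).
It fails at once if the fish already put away is shifted by more than 15 mm (distance of fish_done from where it was at the start of the episode above 0.015 m).
It fails at once if the stopper already put away is shifted by more than 15 mm (distance of stopper_done from where it was at the start of the episode above 0.015 m).
It also fails if it takes over 99 s, if anything falls off the work surface, if the arm or the gripper's body presses on something with over 40 N, if the wrist force passes 120 N, or if a joint passes its speed limit or range.

ROBOT

A 7-joint arm with a two-finger parallel gripper is mounted at the origin on the work surface; the furniture and walls round the work are solid. World frame = base frame: x ahead of the robot, y to its left, z up, the work surface at z = 0. Lengths are in m, angles in rad, forces in N, time in s.
With the tool pointing down it reaches from about 0.4 to 0.925 m from the base axis. Payload 4.1 kg.
Tool frame: the origin (TCP) lies at the very end of the fingers, on their centre line; the grasp point (between the pads) lies grasp_offset behind it (grasp_offset is the distance from the TCP to the grasp point, in m); z points along the fingers, y is the line along which they close (so a half turn about z gives the same grasp; the last joint's range is limited). The gripper opens to 85 mm and grips with 20 to 120 N. Pads are 22 mm wide; open, the fingers measure 114 mm over their backs; the gripper's body (76 mm by 85 mm) begins 54 mm behind the grasp point. The pads swing forward as they close: fully open they stand 13 mm farther back than shut.
Start: joints at [-1.417, 0.398, 0.045, 1.537, -0.019, 1.207, -0.051], TCP at [0.163, 0.629, 0.231] pointing down, gripper open.
Joint ranges: [-2.82, 2.82], [-0.49, 2.23], [-1.37, 1.46], [0, 2.46], [-1.36, 4.5], [0.23, 2], [-2.94, 2.94]. Speed limits (rad/s): [2.57, 2.57, 3.14, 3.14, 3.14, 3.14, 3.14].

INTERFACE

Orientations are given as a 3x3 rotation matrix whose columns are the frame's x, y, z axes.
In Python, from rig import * gives the robot as it stands. The module is installed in compiled form; this text tells all that it offers. Calls block until the motion is done:
- move_to(position, orientation): joint-space move of the TCP to a pose.
- move_straight(position, frame=None, velocity=0.15, f_stop=None): straight line of the TCP; frame=None keeps the orientation; velocity is the mean speed in m/s. With f_stop (N) it stops when the force on the tool has changed by that much, and returns True; else False.
- movej(angles): joint-space move.
- move_gripper(opening): finger opening in m; the grip force is fixed at half the most; returns when the fingers have stopped.
- dwell(seconds).
- ik(position, orientation): joint angles nearest the present ones, or None.
- snapshot(name): name is "scene" or "top" or "wrist"; returns the picture (384x512x3 uint8, red, green, blue); there is no depth.
- camera_model(name): a dict with "camera_matrix" (3x3 intrinsics, pixels), "R" (3x3) and "t" (3): a world point X has camera coordinates R X + t; the wrist camera has in their place "mount" (4x4, takes a point from camera to tool coordinates, whose origin is the TCP and whose axes are the flange's). Camera axes: x right, y down, z forward; pixel columns grow to the right and rows downward; lengths in m; the calibration is good to about 2 mm. A picture is of the moment at which its call begins: read the wrist's pose just before it. camera_model takes no time and is no camera call.
A pose or a line that the arm cannot do raises IKError and nothing moves.
- sign_off(): hands the job in; it is judged then, once.
Readings, each from a call of its own:
- read_time_s(): time.
- read_joint_pos(): joint angles.
- read_joint_vel(): joint speeds.
- read_joint_efforts(): joint torques, N m.
- read_position(): TCP position.
- read_orientation(): TCP orientation.
- read_wrist_force(): force on the tool from outside, world axes, zero at the start.
- read_ft_torque(): the same for the moment, N m.
- read_grip_width(): finger opening in m.
- read_finger_force(): force on a finger pad.
Only numpy, scipy, OpenCV 4.12 (cv2) and the standard library are available. Lean on these libraries where they do the work, as an engineer would, in place of code of your own. Each camera call takes 0.05 s, during which the arm holds its last target. There are 200 camera calls.

## Working session

There is one attempt and no reset: what is moved stays moved. The work goes in short steps, each a Python script; the robot and the scene stay as the last script left them, time stands still between calls to the robot, and variables do not carry over. Pictures are saved under pics/ and viewed, at most 14 in all, crops included, and the job is handed in when it is done.

```bash
mkdir -p pics
python3 - <<'E'
from rig import *
import cv2,numpy as np
for n in("top","scene"):
    im=snapshot(n);cv2.imwrite(f"pics/{n}0.png",cv2.resize(im[:,:,::-1],(800,600),interpolation=cv2.INTER_CUBIC));cv2.imwrite(f"pics/{n}0raw.png",im[:,:,::-1])
    m=camera_model(n);print(n,m)
print(camera_model("wrist"),read_time_s(),read_orientation(),grasp_offset if 'grasp_offset' in globals() else None)
E
```

```text
top {'camera_matrix': array([[354.61460301,   0.        , 260.54875283],
       [  0.        , 354.61460301, 189.34991565],
       [  0.        ,   0.        ,   1.        ]]), 'R': array([[ 0.00925861, -0.99993595,  0.00651017],
       [-0.98186353, -0.01032377, -0.18930774],
       [ 0.18936282, -0.00463937, -0.98189623]]), 't': array([-0.02433259,  0.46927066,  0.90917427])}
scene {'camera_matrix': array([[426.6016151 ,   0.        , 255.77571079],
       [  0.        , 426.6016151 , 188.40371519],
       [  0.        ,   0.        ,   1.        ]]), 'R': array([[ 0.73258318, -0.68062802, -0.00820952],
       [-0.36441591, -0.38198948, -0.84928504],
       [ 0.57491124,  0.62516361, -0.52787074]]), 't': array([-0.35137839,  0.21415061,  1.22491927])}
{'camera_matrix': array([[339.36429727,   0.        , 253.78591541],
       [  0.        , 339.36429727, 196.03455335],
       [  0.        ,   0.        ,   1.        ]]), 'mount': array([[-1.12638659e-03, -9.63925582e-01, -2.66169501e-01,
         6.73857773e-02],
       [ 9.99999208e-01, -1.23499407e-03,  2.40661248e-04,
        -5.06330079e-06],
       [-5.60697290e-04, -2.66169020e-01,  9.63926210e-01,
        -1.44050083e-01],
       [ 0.00000000e+00,  0.00000000e+00,  0.00000000e+00,
         1.00000000e+00]])} 0.1 [[-9.68235580e-01  2.50039518e-01 -3.16317413e-04]
 [ 2.50039689e-01  9.68234082e-01 -1.70753548e-03]
 [-1.20682048e-04 -1.73238851e-03 -9.99998492e-01]] 0.0187
```

View pics/top0.png

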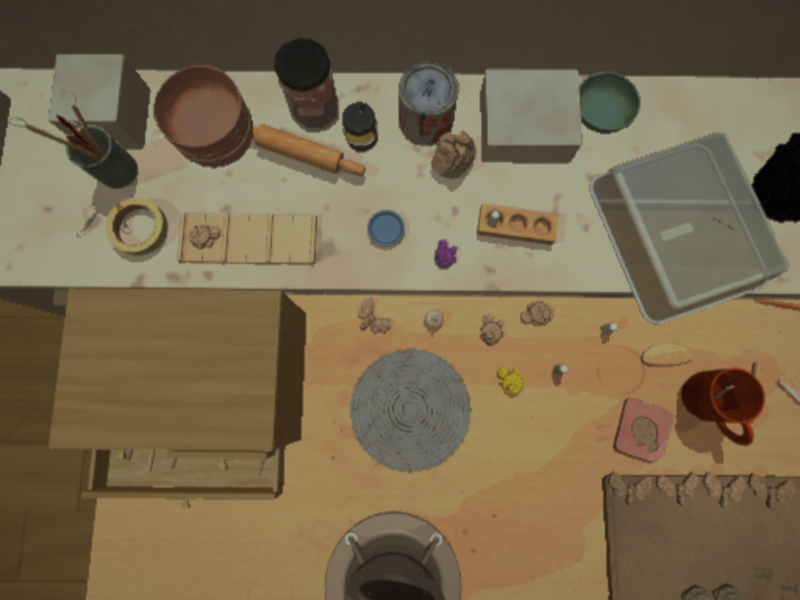

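View pics/scene0.png

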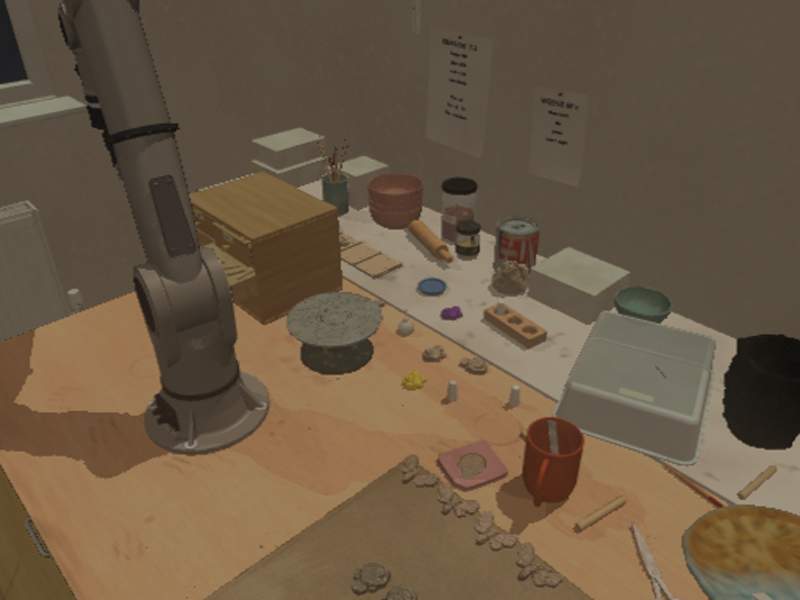

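The top picture (800 px scale) shows these.
- **Loose fish:** (491,329) and (538,313).
- **Not fish_a or fish_b:** a clay scrap at (373,316), a lump at (453,155), the purple fish (445,253), the yellow fish (511,380), the one in the mould (643,433), and the row on the mat.
- **Stoppers:** (610,329) and (560,370).
- **Trailer:** (433,319).
- **Dish:** (386,228).
- **Block:** (517,224).
- **Setter:** (248,238).

I'll check these choices in one close crop.

Run:
```python
import cv2
im=cv2.imread("pics/top0raw.png")
cv2.imwrite("pics/c1.png",cv2.resize(im[180:260,225:405],(792,352),interpolation=cv2.INTER_CUBIC))
a=cv2.resize(im[120:180,105:375],(800,178),interpolation=cv2.INTER_CUBIC)
cv2.imwrite("pics/c1.png",cv2.convertScaleAbs(cv2.vconcat([cv2.resize(im[180:260,225:405],(800,356),interpolation=cv2.INTER_CUBIC),a]),alpha=1.5))
```

```text
(no output)
```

View pics/c1.png

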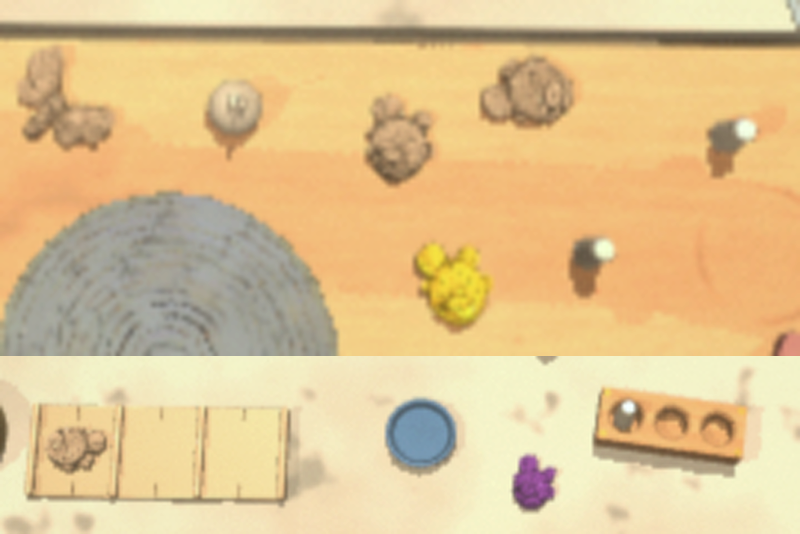

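The crop confirms the choice. The fish are the two brown lumps at crop (398,138) and (527,92). The piece at (65,95) is a broken or different shape. The trailer is at (235,107), and the white stopper tops are at (745,130) and (603,250). Next I'll lift the arm and take two wrist views.

```bash
cat > h.py <<'E'
from rig import *
import numpy as np, cv2
def down(a):
    c,s=np.cos(a),np.sin(a); return np.array([[-s,c,0],[c,s,0],[0,0,-1.]])
def ray(K,R,C,px,z):  # R: cam->world
    d=R@np.linalg.solve(K,[px[0],px[1],1.]); return C+d*(z-C[2])/d[2]
def top(px,z):
    m=camera_model("top"); R=m["R"].T; return ray(m["camera_matrix"],R,-R@m["t"],px,z)
def wrist(pose,px,z):
    m=camera_model("wrist"); T=pose@m["mount"]; return ray(m["camera_matrix"],T[:3,:3],T[:3,3],px,z)
def wsnap(name):
    P=np.eye(4);P[:3,:3]=read_orientation();P[:3,3]=read_position(); im=snapshot("wrist")
    np.save(f"pics/{name}.npy",P); cv2.imwrite(f"pics/{name}raw.png",im[:,:,::-1])
    cv2.imwrite(f"pics/{name}.png",cv2.resize(cv2.convertScaleAbs(im[:,:,::-1],alpha=1.4),(800,600),interpolation=cv2.INTER_CUBIC)); return im,P
E
python3 - <<'E'
from h import *
np.set_printoptions(precision=4,suppress=True)
k=225/1; f=180/800
c1=lambda u,v:(225+u*.225,180+v*.2247)
c2=lambda u,v:(105+u*.3375,120+(v-356)*.337)
for n,p,z in[("fishL",c1(398,138),.01),("fishR",c1(527,92),.01),("st1",c1(745,130),.042),("st2",c1(603,250),.042),("trailer",c1(235,107),.035),("dish",c2(421,433),.011)]+[("set",c2(*q),.012) for q in[(32,404),(290,408),(288,500),(27,498)]]+[("blk",c2(*q),.024) for q in[(604,388),(748,405),(740,463),(597,447)]]+[("cup",(u*.64,v*.64),.18) for u,v in[(281,291),(276,448)]]:
    print(n,top(p,z)[:2])
p=read_position();move_straight([p[0],p[1],.42],velocity=.3)
move_to([.50,-.10,.27],down(-np.pi/2));print(read_time_s(),read_joint_pos())
wsnap("w1")
move_to([.57,.05,.30],down(-np.pi/2));wsnap("w2")
print(read_time_s(),read_position())
E
```

```text
fishL [ 0.4169 -0.1695]
fishR [ 0.4466 -0.2508]
st1 [ 0.4196 -0.3737]
st2 [ 0.3471 -0.2849]
trailer [ 0.4315 -0.0669]
dish [0.6018 0.0197]
set [0.6263 0.3955]
set [0.6252 0.1466]
set [0.5338 0.1449]
set [0.533  0.3922]
blk [ 0.6446 -0.1556]
blk [ 0.6291 -0.2933]
blk [ 0.5714 -0.2833]
blk [ 0.5857 -0.1479]
cup [0.4488 0.1669]
cup [0.225  0.1621]
3.75 [-0.8576  0.2308  1.1379  1.8314 -0.223   1.2199 -1.2211]
4.5583 [0.5697 0.0488 0.2999]
```

View pics/w1.png

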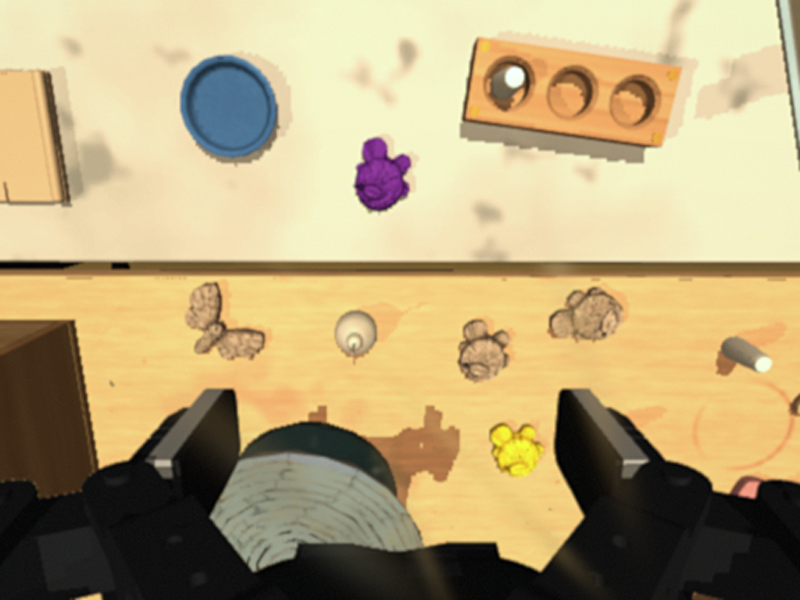

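View pics/w2.png

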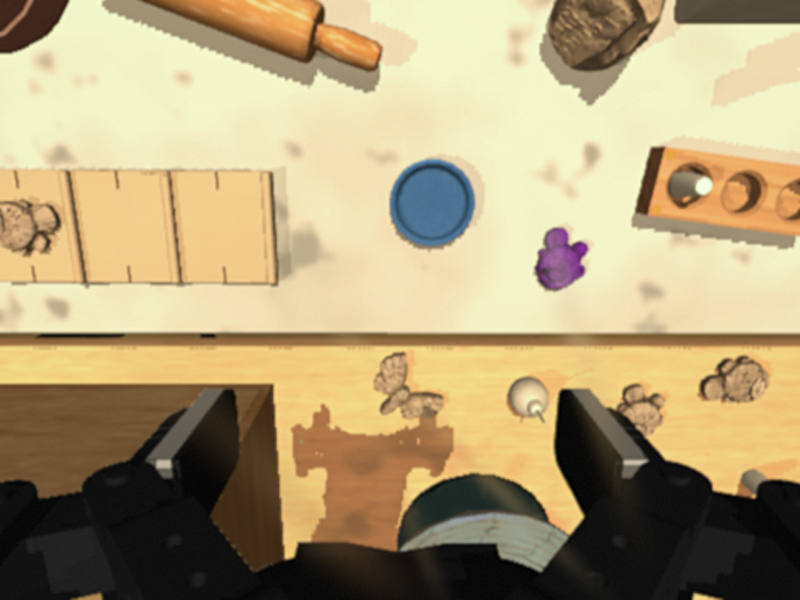

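The wrist views are clear. In w1 the trailer is at (355,335), the fish at (483,350) and (587,314), and a stopper top at (762,362). In w2 the dish is at (432,203) and the empty wells are near (125,228) and (224,228). The last block corner is out of frame in w2, but w1 has it. Now I'll compute exact poses.

```bash
cat > m.py <<'E'
from h import *
np.set_printoptions(precision=4,suppress=True)
P1=np.load("pics/w1.npy");P2=np.load("pics/w2.npy")
im=cv2.imread("pics/w1raw.png");hsv=cv2.cvtColor(im,cv2.COLOR_BGR2HSV);vis=im.copy()
q=lambda *a:[x*.64 for x in a]
for n,(u,v) in dict(L=(483,350),R=(587,314)).items():
    u,v=int(u*.64),int(v*.64);x0,y0=u-32,v-30
    g=np.full(im.shape[:2],cv2.GC_BGD,np.uint8);g[y0+4:y0+56,x0+4:x0+60]=cv2.GC_PR_BGD
    s=hsv[...,1].astype(int); m=(s<120)
    g[(g==cv2.GC_PR_BGD)&m]=cv2.GC_PR_FGD
    cv2.grabCut(im,g,None,np.zeros((1,65)),np.zeros((1,65)),5,cv2.GC_INIT_WITH_MASK)
    k=((g==1)|(g==3)).astype(np.uint8);cs,_=cv2.findContours(k,0,cv2.CHAIN_APPROX_NONE);c=max(cs,key=cv2.contourArea)
    cv2.drawContours(vis,[c],-1,(0,255,0),1)
    w=np.array([wrist(P1,p[0],.009)[:2] for p in c])
    A=np.radians(np.arange(0,180,5));D=np.array([np.cos(A),np.sin(A)]);pr=w@D
    W=pr.max(0)-pr.min(0);print(n,"widths mm",(W*1000+1).round(0))
    i=W.argmin();j=(i+18)%36
    cen=D[:,i]*(pr[:,i].max()+pr[:,i].min())/2+D[:,j]*(pr[:,j].max()+pr[:,j].min())/2
    print(n,"centre",cen,"ang",np.degrees(A[i]),"w",W[i],W[j],"mean",w.mean(0))
cv2.imwrite("pics/seg.png",cv2.resize(vis[150:260,230:512],None,fx=2.8,fy=2.8,interpolation=cv2.INTER_CUBIC))
print("trailer top/w1 needle",wrist(P1,q(355,345),.061),"bulb",wrist(P1,q(355,334),.018))
print("st1",wrist(P1,q(763,362),.042))
print("dish",wrist(P1,q(229,107),.011),wrist(P2,q(432,203),.011))
for p in[(478,38),(681,67),(662,147),(465,122)]:print("blk1",wrist(P1,q(*p),.024))
for p in[(508,83),(572,92),(635,101)]:print("sock",wrist(P1,q(*p),.024))
for p in[(67,170),(82,285),(170,170),(181,284),(268,171),(275,285)]:print("set",wrist(P2,q(*p),.012))
print("wheel",top((225+170*.225,180+192*.2247),.1))
E
python3 m.py
```

```text
L widths mm [55. 55. 55. 55. 54. 54. 53. 53. 52. 51. 50. 50. 49. 48. 47. 45. 43. 42.
 41. 41. 41. 42. 43. 45. 46. 47. 48. 49. 50. 50. 51. 52. 53. 54. 55. 55.]
L centre [ 0.4193 -0.1677] ang 95.0 w 0.03968874673677375 0.05414787774992019 mean [ 0.4187 -0.1675]
R widths mm [45. 46. 46. 47. 48. 48. 49. 50. 51. 51. 51. 51. 53. 54. 55. 55. 56. 57.
 58. 58. 59. 59. 59. 60. 59. 59. 58. 57. 55. 54. 53. 52. 51. 49. 47. 46.]
R centre [ 0.4493 -0.2493] ang 0.0 w 0.044062669571102386 0.056634793499888786 mean [ 0.4472 -0.2483]
trailer top/w1 needle [ 0.4419 -0.0695  0.061 ] bulb [ 0.4358 -0.0661  0.018 ]
st1 [ 0.422  -0.3735  0.042 ]
dish [0.6041 0.0211 0.011 ] [0.6037 0.0216 0.011 ]
blk1 [ 0.6465 -0.1531  0.024 ]
blk1 [ 0.6287 -0.2916  0.024 ]
blk1 [ 0.5767 -0.2857  0.024 ]
blk1 [ 0.5933 -0.1463  0.024 ]
sock [ 0.6185 -0.1748  0.024 ]
sock [ 0.6128 -0.219   0.024 ]
sock [ 0.6071 -0.263   0.024 ]
set [0.6295 0.3099 0.012 ]
set [0.5364 0.3129 0.012 ]
set [0.6294 0.2287 0.012 ]
set [0.5372 0.2301 0.012 ]
set [0.6286 0.1515 0.012 ]
set [0.5363 0.1517 0.012 ]
wheel [ 0.3734 -0.0269  0.1   ]
```

View pics/seg.png

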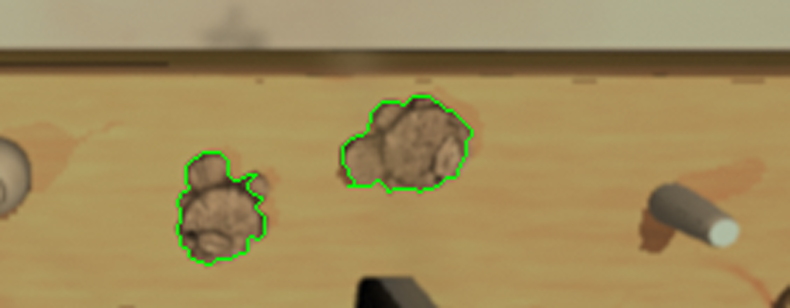

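The contours fit. Fish L is narrow along about 90° and fish R along about 0°. I'll touch the bench with the fingers 42 mm apart to calibrate tip height, then move fish R.

```bash
cat >> h.py <<'E'
def best(p,degs):
    q0=read_joint_pos(); c=[]
    for d in degs:
        s=ik(p,down(np.radians(d)))
        if s is not None: c.append((np.abs(np.array(s)-q0).max(),d))
    return min(c)[1]
def pick(xy,a,z,op,hi=.10):
    p=[*xy,hi]; a=best(p,[a,a+180,a-180]); move_gripper(op)
    move_to(p,down(np.radians(a))); move_straight([*xy,z],velocity=.12)
    move_gripper(0.0); print("w",read_grip_width(),"F",read_finger_force())
    move_straight([*xy,hi],velocity=.15); print("lifted w",read_grip_width(),read_finger_force(),"t",read_time_s())
def place(xy,a,z,op,hi=.10):
    p=[*xy,hi]; a=best(p,[a,a+180,a-180])
    move_straight(p,frame=down(np.radians(a)),velocity=.25)
    move_straight([*xy,z+.012],velocity=.12)
    hit=move_straight([*xy,z],velocity=.03,f_stop=4); print("w",read_grip_width(),"hit",hit,read_position()); 
    move_gripper(op); dwell(.1); move_straight([*xy,hi],velocity=.2); print("t",read_time_s())
E
python3 - <<'E'
from h import *
p=[.405,-.31,.06];a=best(p,[0,180,-180]);print(a);move_gripper(.042)
move_to(p,down(np.radians(a)));move_straight([*p[:2],.02],velocity=.15)
hit=move_straight([*p[:2],-.006],velocity=.02,f_stop=3);z0=read_position()[2];print(hit,z0,read_grip_width(),read_time_s())
move_straight([*p[:2],.10],velocity=.25)
open("z0","w").write(str(z0))
if hit: pick((.4493,-.2493),0,z0+.001,.066)
E
```

```text
180
True 0.0013244485969118314 0.041790781365976706 8.0667
w 0.037898901564607866 F 59.13420487486292
lifted w 0.037537776000826965 60.118398930790136 t 11.525
```

Run:
```python
from h import *
wsnap("w3")
place((.583,.2704),-1,.0048,.058)
```

```text
w 0.0374940862471112 hit True [0.58335209 0.27066046 0.00671786]
t 16.1583
```

View pics/w3.png

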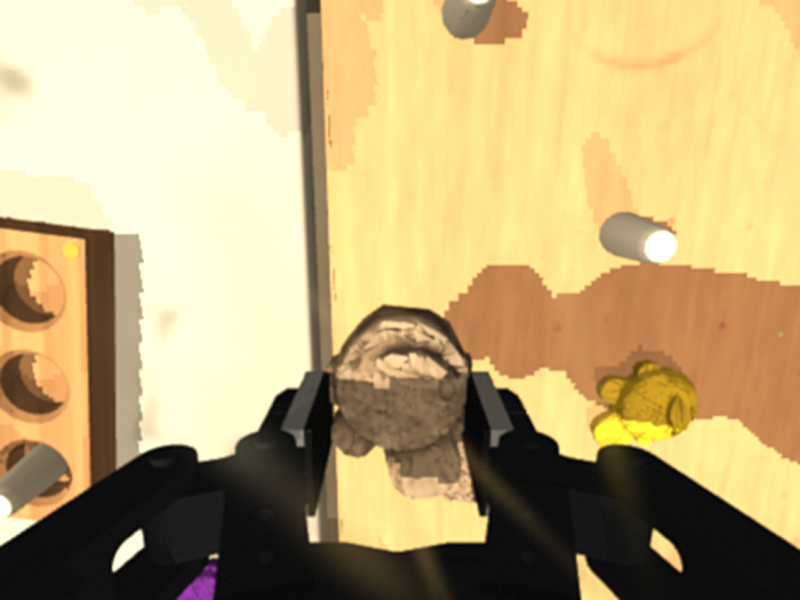

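The fish was held level by its body, and it landed in the well on a force stop. I'll refine stopper 2 from this picture (its top is at (660,245)), then move fish L.

Run:
```python
from h import *
z0=float(open("z0").read())
print("st2",wrist(np.load("pics/w3.npy"),(660*.64,245*.64),.042))
pick((.4193,-.168),90,z0+.001,.066)
place((.583,.1905),-1,.0048,.058)
im=snapshot("top")[:,:,::-1];cv2.imwrite("pics/t2.png",cv2.convertScaleAbs(cv2.resize(im[115:260,105:405],(800,387),interpolation=cv2.INTER_CUBIC),alpha=1.4))
```

```text
st2 [ 0.34814901 -0.28448102  0.042     ]
w 0.038770000849145156 F 58.91502813727129
lifted w 0.03832749858098789 60.02674108473471 t 20.375
w 0.03867510378341125 hit True [0.58341903 0.19079103 0.00659326]
t 24.375
```

View pics/t2.png

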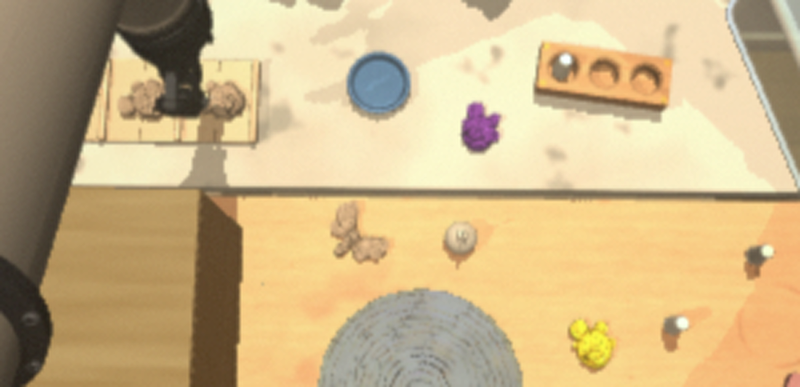

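Both fish lie in their wells. Next are the stoppers, with the far socket first.

Run:
```python
from h import *
pick((.4217,-.3736),-7.4,.021,.05,.12)
place((.6071,-.263),-7.4,.0255,.034,.12)
pick((.3482,-.2846),-7.4,.021,.05,.12)
place((.6128,-.219),-7.4,.0255,.034,.12)
move_straight([.50,-.15,.25],frame=down(-np.pi/2),velocity=.4); wsnap("w4");print(read_time_s())
```

```text
w 0.014271345009676053 F 58.69242509244941
lifted w 0.013766782658624556 58.32082450913731 t 28.975
w 0.013786632024796675 hit True [ 0.60744033 -0.26300627  0.02685059]
t 32.2667
w 0.01415031126372006 F 58.49595288396813
lifted w 0.01437207563507487 58.35085651022382 t 35.7833
w 0.013606191018633234 hit True [ 0.61308823 -0.21899423  0.02678404]
t 39.3083
41.1583
```

View pics/w4.png

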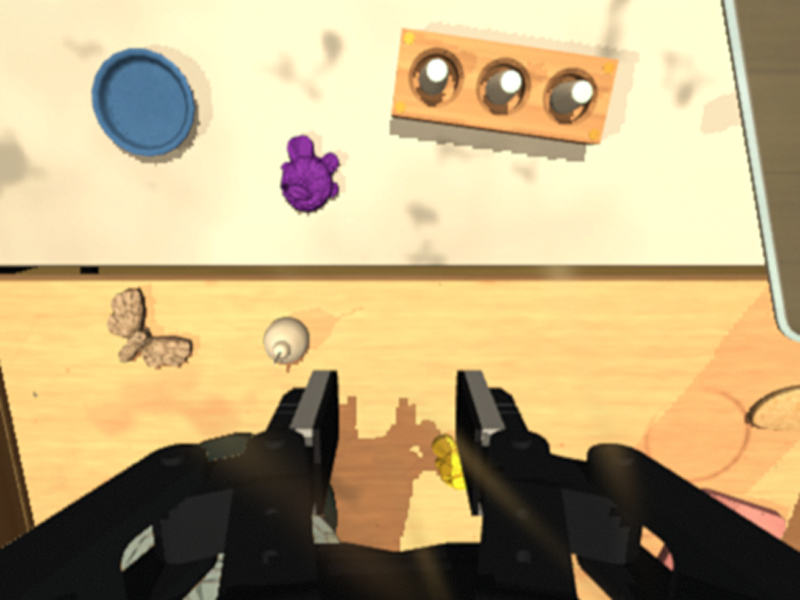

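All three stoppers stand in the sockets (tops at (436,70), (511,82) and (581,92)). The trailer is at (287,340). It's the last piece.

Run:
```python
from h import *
b=wrist(np.load("pics/w4.npy"),(287*.64,340*.64),.02);print(b)
t=(np.array([.4358,-.0661])+b[:2])/2
pick(t,90,.009,.058,.10)
place((.6039,.0214),90,.0105,.046,.10)
move_straight([.50,.12,.30],velocity=.4); wsnap("w5");print(read_time_s())
im=snapshot("top")[:,:,::-1];cv2.imwrite("pics/t3.png",cv2.resize(im,(800,600)))
```

```text
[ 0.43783792 -0.06808769  0.02      ]
w 0.029794308024873737 F 58.53861931711435
lifted w 0.029655703254439735 59.284053929150105 t 44.325
w 0.029387869123065433 hit True [0.60426966 0.02153913 0.0121204 ]
t 47.425
48.2917
```

View pics/w5.png

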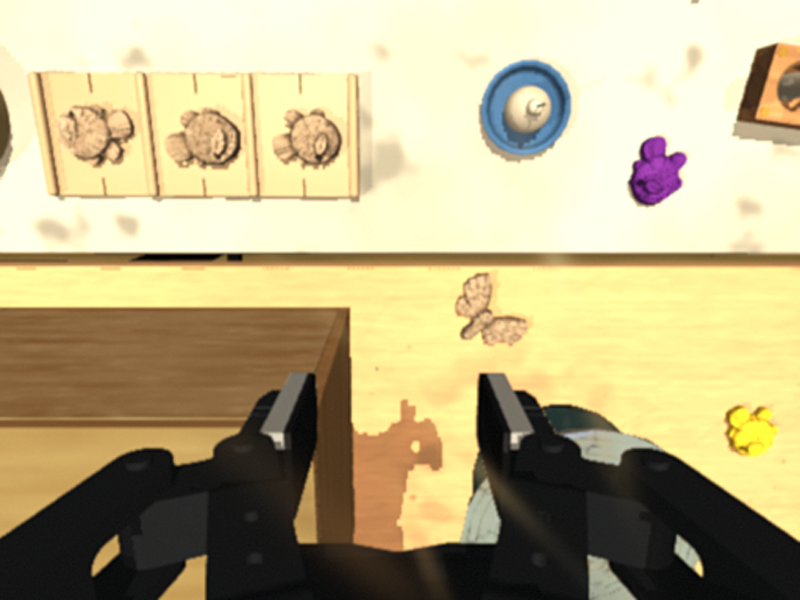

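The final view shows the fish at (203,137) and (308,138), within about 5 mm of their well centres at (202,134) and (302,135). The trailer stands upright in the dish at (527,108). I'm handing it in.

```bash
python3 -c "
from rig import *
print(sign_off())"
```

```text
the job is handed in; nothing more can be done
None
```

I handed the job in at about 48 s: both fish are in their wells, both stoppers are in their sockets and the trailer is in its dish. The last pictures show everything upright or flat and near centre, but sign-off returned no verdict.

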